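# Restock the spice caddy

## Task

Lift the wooden lid off the spice caddy's pins and lay it flat on the counter, handle up. Then stand the open, empty tins upright on the dark wooden tray and stand every full tin from the counter upright in a free slot of the caddy, fully home, with the full tin that is already in the caddy staying in a slot too. Last, seat the lid back flat on both pins, and leave the mug, the jar and the can where they are.

Things in the scene. Friction and masses are not known exactly. Their poses are not given: they have to be found in the camera images.
- caddy: fixed dark grey plastic spice caddy; origin: centre of underside, y along it, z up. Base 78 (x) x 286 (y) x 28 mm high; five slots in a row at y = -100, -50, 0, 50, 100 mm, each 58 (x) x 44 (y) mm, 22 mm deep. At y = +-134 mm a cheek 78 x 18 mm rises to 84 mm; on its middle is a steel pin 8 mm thick, 12 mm high, tapered. Long sides open above the base
- slot0 (a point): slot 0 of the caddy: the point where the centre of a full tin (76 mm high) is when it stands fully home, 38 mm above the slot's floor, 44 mm above the counter; axes as the caddy's, so the tin's 54 mm side lies along x (either way round)
- slot1 (a point): slot 1 of the caddy: the point where the centre of a full tin (76 mm high) is when it stands fully home, 38 mm above the slot's floor, 44 mm above the counter; axes as the caddy's, so the tin's 54 mm side lies along x (either way round)
- slot2 (a point): slot 2 of the caddy: the point where the centre of a full tin (76 mm high) is when it stands fully home, 38 mm above the slot's floor, 44 mm above the counter; axes as the caddy's, so the tin's 54 mm side lies along x (either way round)
- slot3 (a point): slot 3 of the caddy: the point where the centre of a full tin (76 mm high) is when it stands fully home, 38 mm above the slot's floor, 44 mm above the counter; axes as the caddy's, so the tin's 54 mm side lies along x (either way round)
- slot4 (a point): slot 4 of the caddy: the point where the centre of a full tin (76 mm high) is when it stands fully home, 38 mm above the slot's floor, 44 mm above the counter; axes as the caddy's, so the tin's 54 mm side lies along x (either way round)
- lid_seat (a point): middle of the caddy's two cheek tops, 84 mm above the counter: where the point lid_under is when the lid is seated; axes as the caddy's
- lid_under (a point): centre of the underside of the loose wooden lid; x across it, y along it, z up. Plate 80 mm (x) x 292 mm (y) x 10 mm, with a 12 mm hole through it at y = +-134 mm for the pins; about 0.3 kg. Same either way round. It starts seated on the pins
- lid_grip (a point): grip point of the lid's handle, 33 mm above the lid's underside: a wooden bar 16 mm wide (lid's x) and 80 mm long (lid's y), from 10 to 44 mm above the underside
- tin1_mid (a point): a full spice tin, closed: plain bright-metal block 54 mm (its x) x 40 mm (its y) x 68 mm high, with a smaller black cap 44 x 30 x 8 mm on top, 76 mm high in all, about 120 g. The point is its centre, 38 mm above its foot; z up. It may be absent. At the start it stands on the counter
- tin2_mid (a point): a full spice tin, closed: plain bright-metal block 54 mm (its x) x 40 mm (its y) x 68 mm high, with a smaller black cap 44 x 30 x 8 mm on top, 76 mm high in all, about 120 g. The point is its centre, 38 mm above its foot; z up. It may be absent. At the start it stands on the counter
- tin3_mid (a point): a full spice tin, closed: plain bright-metal block 54 mm (its x) x 40 mm (its y) x 68 mm high, with a smaller black cap 44 x 30 x 8 mm on top, 76 mm high in all, about 120 g. The point is its centre, 38 mm above its foot; z up. It may be absent. At the start it stands on the counter
- tin4_mid (a point): a full spice tin, closed: plain bright-metal block 54 mm (its x) x 40 mm (its y) x 68 mm high, with a smaller black cap 44 x 30 x 8 mm on top, 76 mm high in all, about 120 g. The point is its centre, 38 mm above its foot; z up. It may be absent. At the start it stands on the counter
- kept_mid (a point): a full spice tin, closed: plain bright-metal block 54 mm (its x) x 40 mm (its y) x 68 mm high, with a smaller black cap 44 x 30 x 8 mm on top, 76 mm high in all, about 120 g. The point is its centre, 38 mm above its foot; z up. It stands in one of the caddy's slots from the start and is to stay in the caddy
- empty1_mid (a point): an empty spice tin without a cap, open at the top: plain bright metal, 54 mm (its x) x 40 mm (its y) x 68 mm high outside, 2 mm walls, about 40 g. At the start it stands in one of the caddy's slots. The point is its centre, 34 mm above its foot; z up. It may be absent
- empty2_mid (a point): an empty spice tin without a cap, open at the top: plain bright metal, 54 mm (its x) x 40 mm (its y) x 68 mm high outside, 2 mm walls, about 40 g. At the start it stands in one of the caddy's slots. The point is its centre, 34 mm above its foot; z up. It may be absent
- tray_floor (a point): centre of the inner floor of the fixed dark wooden tray, 5 mm above the counter; the inside is 140 mm (x) x 170 mm (y), the rim 11 mm above the counter
- mug: bystander: a white mug 80 mm across, 95 mm high; origin at the centre of its underside
- jar: bystander: an amber glass jar 54 mm across, 110 mm high; origin at the centre of its underside
- can: bystander: a food can 72 mm across, 100 mm high; origin at the centre of its underside

How it is judged:
By the outcome, as a careful person would: the job done as asked, in the order asked, and still so for the second after the job is handed in, with the robot touching nothing.
Of tin1, tin2, tin3, tin4 only 3 to 4 are there at a start; the rules pass over those that are not, and their reading is None.
Of empty1, empty2 only 1 to 2 are there at a start; the rules pass over those that are not, and their reading is None.
At some moment in a run one of lid, tin1, tin2, tin3, tin4 may be knocked a few centimetres aside while the robot is not near it.
It also fails if it takes over 210 s, if anything falls off the work surface, if the arm or the gripper's body presses on something with over 40 N, if the wrist force passes 120 N, or if a joint passes its speed limit or range.

## Robot

A 6-joint arm with a two-finger parallel gripper is mounted at the origin on the work surface. World frame = base frame: x ahead of the robot, y to its left, z up, the work surface at z = 0. Lengths are in m, angles in rad, forces in N, time in s.
With the tool pointing down it reaches from about 0.35 to 0.775 m from the base axis. Payload 7.3 kg.
Tool frame: the origin (TCP) lies midway between the tips of the shut fingers; the grasp point (between the pads) lies 19 mm behind it; z points along the fingers, y is the line along which they close (so a half turn about z gives the same grasp; the last joint's range is limited). The gripper opens to 92 mm and grips with 3 to 60 N. Pads are 19 mm wide; open, the fingers measure 130 mm over their backs; the gripper's body (75 mm by 190 mm) begins 47 mm behind the grasp point.
Start: joints at [1.05, 0.342, 1.524, -0, 1.275, -0.146], TCP at [0.192, 0.489, 0.227] pointing down, gripper open.
Joint ranges: [-2.53, 2.53], [-0.77, 2.02], [0.04, 2.7], [-1, 4.14], [0.28, 2.66], [-3.11, 3.11]. Speed limits (rad/s): [2.57, 2.57, 3.14, 3.14, 3.14, 3.14].

## Interface

Orientations are given as [roll, pitch, yaw] about the fixed x, y, z axes, in that order (R = Rz(yaw) Ry(pitch) Rx(roll)).
In Python, from bench import manip gives the robot as it stands. The module is installed in compiled form; this text tells all that it offers.
- The arm moves only by the tool drive_tool, never from a script. Its argument "steps" is one flat list of numbers, 4 for each row, row after row: the shift along the world's x, y, z in cm, then the turn about the world's z in rad. A call has 1 to 8 rows; each row shifts and turns the commanded pose from where the row before left it; what a row does not reach is not made up. A row lasts 1/10 s, in which the tool goes at most 50 mm and 8.59 degrees, less where a joint would pass 70% of its speed; a pose out of reach is approached as far as the arm can. A call with a gripper value outside its range is refused whole. "jaw" is the opening, from -1 (shut) to 1 (fully open), set as the call begins (left out, the last holds). The fingers move at their own pace and stop on an object; the grip force is fixed at half the most. Time passes only in rows, so rows that do not move let the fingers close. It gives the time, the measured TCP pose, the force, the opening and the grip force at its end, in the units of the state.
- manip.observe(): the state, without advancing time (a new reading comes with each control period).
- manip.snapshot(name): name is "side" or "top"; returns a dict with "img" (400x640x3 uint8, red, green, blue), "mtx" (3x3 intrinsics, pixels), "k1" (the pictures are not rectified: a ray, as slopes to the right and down, at radius r is drawn at 1 + k1 r^2 times it, then the intrinsics apply), "extrinsics" (4x4, takes a point from camera to world coordinates). Camera axes: x right, y down, z forward; pixel columns grow to the right and rows downward; lengths in m; the calibration is good to about 2 mm. A picture is of the moment at which its call begins. There is no depth.
- manip.finish_job(): hands the job in; it is judged then, once.
Trained networks look in the newest picture that a camera, given by its name, has taken for a name from the list of things; names that differ only in an ending like _2 or _b are one class to them, and where a whole thing is asked for, a point or a joint stands for the part that bears it (a point fixed in the world has none). Each returns a list of dicts, best first, with "p" (0 to 1); they miss things now and then, are a little off and sometimes report something else, mostly with a low value. They report only what shows in the picture. A call takes as long as a camera call.
- manip.recognise(camera, thing): "position" ([x, y, z] in m, in the coordinates of the camera as it stood for that picture, good to about 4 mm: the middle of the surface that is visible of it).
The state is a dict: "time_s": time; "joint_pos": joint angles; "qd": joint speeds; "effort": joint torques, N m; "tool_pos": TCP position; "eef_rot": TCP orientation; "force": force on the tool from outside, world axes, zero at the start; "wrist_torque": the same for the moment, N m; "width": opening from 0.0 (shut) to 1.0 (fully open); "gripper_force": force on a finger pad.
Only numpy, scipy, OpenCV 4.12 (cv2) and the standard library are available. Lean on these libraries where they do the work, as an engineer would, in place of code of your own. Each camera call takes 0.05 s, during which the arm holds its last target. There are 200 camera calls.

## Working session

There is one attempt and no reset: what is moved stays moved. The work goes in short steps, Python scripts to look and compute and a tool call to move; the robot and the scene stay as the last step left them, time stands still between calls to the robot, and variables do not carry over. Pictures are saved under pics/ and viewed, at most 14 in all, crops included, and the job is handed in when it is done.

Besides the shell and the picture viewer there is one more tool, called after "Request:" as name(argument=value, ...) on one line, values as JSON. drive_tool: Moves the arm, as the interface text tells. Its arguments: {"type":"object","properties":{"steps":{"type":"array"},"jaw":{"type":"number"}},"required":["steps"]}

```bash
mkdir -p pics; cat > h.py <<'E'
import numpy as np, cv2
from bench import manip
def snap(c,name=None):
    s=manip.snapshot(c)
    if name: cv2.imwrite(f'pics/{name}.png',s['img'][:,:,::-1])
    return s
def ray(s,u,v):
    K=np.array(s['mtx']);k=s['k1'];T=np.array(s['extrinsics'])
    d=np.array([(u-K[0,2])/K[0,0],(v-K[1,2])/K[1,1]]);r=np.linalg.norm(d);x=r
    for _ in range(30): x=r/(1+k*x*x)
    d=d*(x/r if r>0 else 1)
    return T[:3,3],T[:3,:3]@np.array([d[0],d[1],1])
def onz(s,u,v,z):
    o,d=ray(s,u,v);return o+d*(z-o[2])/d[2]
def proj(s,P):
    T=np.array(s['extrinsics']);K=np.array(s['mtx'])
    p=T[:3,:3].T@(np.array(P)-T[:3,3]);a=p[:2]/p[2];a=a*(1+s['k1']*(a@a))
    return K[0,0]*a[0]+K[0,2],K[1,1]*a[1]+K[1,2]
def rec(s,c,t,pmin=0.2):
    T=np.array(s['extrinsics']);out=[]
    for d in manip.recognise(c,t):
        if d['p']>=pmin:
            w=T[:3,:3]@np.array(d['position'])+T[:3,3];out.append((round(d['p'],2),w.round(3).tolist(),[int(i) for i in proj(s,w)]))
    return out
E
python3 - <<'E'
from h import *
for c in ['top','side']:
    s=snap(c,c+'0'); print(c,np.array(s['extrinsics']).round(3).tolist(),s['mtx'],s['k1'])
    for t in ['caddy','lid_under','lid_grip','tin1_mid','empty1_mid','tray_floor','mug','jar','can','lid_seat']:
        try: print(t,rec(s,c,t))
        except Exception as e: print(t,e)
print(manip.observe())
E
```

```text
top [[-0.004, -0.987, 0.163, 0.421], [-1.0, 0.007, 0.015, 0.013], [-0.016, -0.163, -0.987, 1.16], [0.0, 0.0, 0.0, 1.0]] [[391.24651804   0.         322.6962166 ]
 [  0.         391.24651804 199.60734783]
 [  0.           0.           1.        ]] -0.002235638639615798
caddy [(0.75, [0.599, -0.05, 0.032], [350, 202])]
lid_under [(0.71, [0.631, -0.05, 0.099], [351, 186]), (0.4, [0.6, -0.053, 0.027], [351, 202])]
lid_grip [(0.66, [0.633, -0.053, 0.095], [352, 186])]
tin1_mid [(0.74, [0.585, 0.368, 0.069], [203, 205])]
empty1_mid []
tray_floor [(0.75, [0.472, -0.34, 0.005], [449, 245])]
mug [(0.98, [0.788, 0.089, 0.053], [302, 137])]
jar [(0.82, [0.712, -0.262, 0.103], [427, 157]), (0.2, [0.633, -0.052, 0.092], [351, 186])]
can [(0.64, [0.734, 0.211, 0.103], [257, 151]), (0.41, [0.599, -0.057, 0.032], [352, 202])]
lid_seat [(0.8, [0.6, -0.054, 0.031], [351, 201])]
side [[0.675, -0.496, 0.546, -0.028], [-0.738, -0.474, 0.48, -0.566], [0.021, -0.727, -0.686, 0.899], [0.0, 0.0, 0.0, 1.0]] [[403.22087847   0.         316.21986866]
 [  0.         403.22087847 204.45240473]
 [  0.           0.
[... 605 characters left out ...]
8])]
{'time_s': 1.1, 'joint_pos': array([ 1.05001089e+00,  3.41958115e-01,  1.52413526e+00,  7.86554750e-06,
        1.27537629e+00, -1.45953891e-01]), 'qd': array([ 9.05310241e-04, -1.47794593e-03,  1.55430439e-03,  4.92150518e-05,
       -2.06908295e-04, -1.82867337e-03]), 'effort': array([ 5.33930070e-04, -4.31142390e+01, -2.44481653e+01,  7.19835120e-02,
        4.79066209e-02,  2.37121213e-05]), 'tool_pos': array([0.19217036, 0.48857563, 0.22674993]), 'eef_rot': array([3.14146989e+00, 1.04407133e-05, 2.76675882e+00]), 'force': array([-0.18945484,  0.52930646,  0.57325961]), 'wrist_torque': array([-0.00365762,  0.00265762, -0.05280197]), 'gripper_force': 0.0, 'width': 1.0022499498864943}
```

View pics/top0.png

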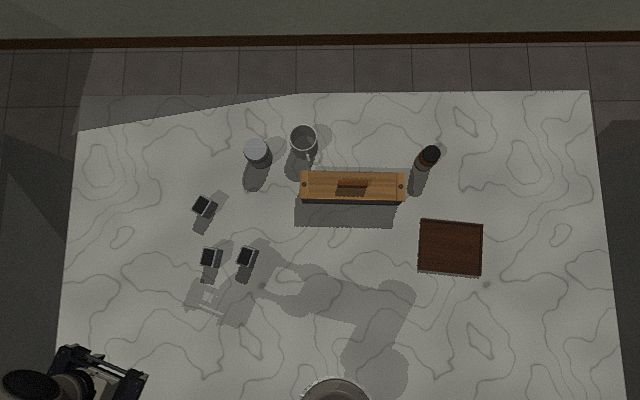

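View pics/side0.png

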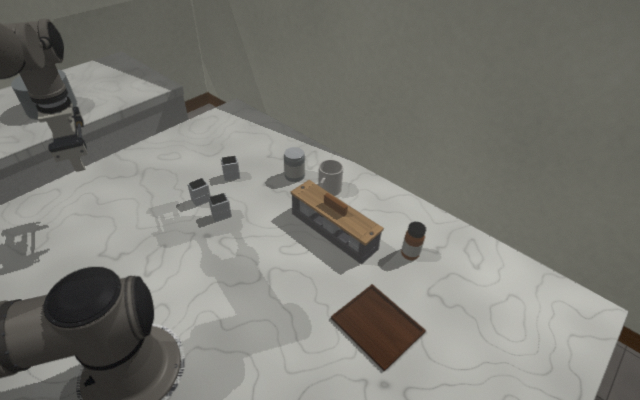

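The top view shows the lid on the caddy (holes near (304,185) and (402,186)) and three capped tins at (203,205), (211,257) and (246,257). The tray is at (450,247), with the mug, can and jar behind. The side view agrees. Next I measure the outlines.

```bash
cat >> h.py <<'E'
def rect(s,mask,z,box,k=None):
    m=np.zeros(mask.shape,np.uint8);x0,y0,x1,y1=box;m[y0:y1,x0:x1]=mask[y0:y1,x0:x1]
    cs,_=cv2.findContours(m,cv2.RETR_EXTERNAL,cv2.CHAIN_APPROX_NONE)
    c=max(cs,key=cv2.contourArea)[:,0]
    P=np.array([onz(s,u,v,z)[:2] for u,v in c],np.float32)*1000
    r=cv2.minAreaRect(P);h=cv2.boxPoints(r);e=[h[1]-h[0],h[2]-h[1]];e=max(e,key=np.linalg.norm)
    return (np.array(r[0])/1000).round(4).tolist(),np.round(r[1],1).tolist(),round(((np.arctan2(e[1],e[0])+np.pi/2)%np.pi)-np.pi/2,3)
def wood(s):
    h=cv2.cvtColor(s['img'],cv2.COLOR_RGB2HSV);return ((h[:,:,1]>90)&(h[:,:,2]>100)).astype(np.uint8)*255
def dark(s,t=45): return (s['img'].max(2)<t).astype(np.uint8)*255
def up(s,box,name,f=5):
    x0,y0,x1,y1=box;cv2.imwrite(f'pics/{name}.png',cv2.resize(s['img'][y0:y1,x0:x1,::-1],None,fx=f,fy=f,interpolation=cv2.INTER_CUBIC))
E
python3 - <<'E'
from h import *
s=snap('top')
print('lid',rect(s,wood(s),.094,(280,160,420,210)))
print('holes',onz(s,304,185,.094),onz(s,402,186,.094))
for b in [(190,190,220,220),(198,243,226,272),(234,243,262,272)]:
    for t in(35,50,):
        try:print('cap',t,rect(s,dark(s,t),.076,b))
        except Exception as e:print(e)
    u,v=(b[0]+b[2])/2,(b[1]+b[3])/2
a=s['img'][185:275,185:265,::-1];b=s['img'][165:235,290:415,::-1]
A=cv2.resize(a,None,fx=5,fy=5,interpolation=2);B=cv2.resize(b,(390,218),interpolation=2)
c=np.zeros((450,795,3),np.uint8);c[:,:400]=A;c[:218,405:795]=B
cv2.imwrite('pics/c1.png',c)
E
```

```text
lid ([0.6372, -0.0509], [290.7, 79.2], np.float32(1.54))
holes [0.63792511 0.08108282 0.094     ] [ 0.63309414 -0.1904543   0.094     ]
cap 35 ([0.5877, 0.3739], [29.2, 42.7], np.float32(-0.521))
cap 50 ([0.5873, 0.3746], [31.4, 44.2], np.float32(-0.525))
cap 35 ([0.4417, 0.348], [28.3, 42.5], np.float32(-0.186))
cap 50 ([0.4418, 0.3485], [29.2, 43.7], np.float32(-0.205))
cap 35 ([0.4435, 0.2451], [28.6, 43.1], np.float32(-0.374))
cap 50 ([0.4432, 0.2456], [30.6, 44.4], np.float32(-0.32))
```

View pics/c1.png

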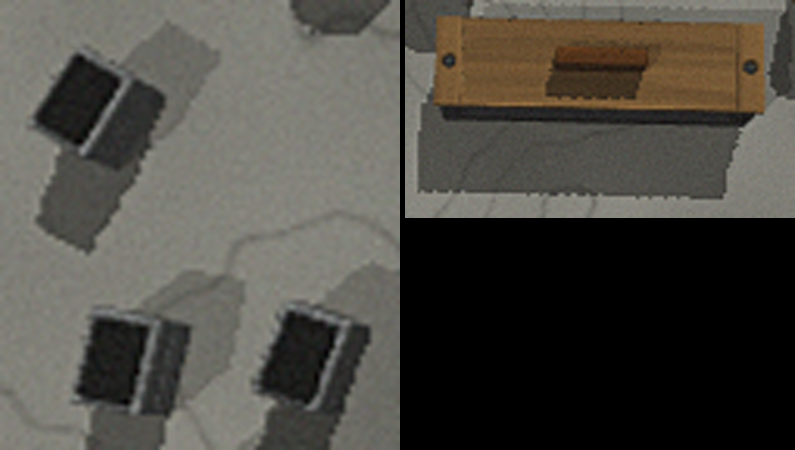

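The crop shows the three capped tins and the lid clearly. The lid is at about (0.636, -0.053) with yaw about -0.025. I'm moving above the handle.

Request:
drive_tool(steps=[2.8,-3.4,0.1,-0.076,2.8,-3.4,0.1,-0.076,2.8,-3.4,0.1,-0.076,2.8,-3.4,0.1,-0.076,2.8,-3.4,0.1,-0.076,2.8,-3.4,0.1,-0.076,2.8,-3.4,0.1,-0.076,2.8,-3.4,0.1,-0.076], jaw=0.2)

```text
time_s: 1.95
tool_pos: [0.4171, 0.215, 0.235]
eef_rot: [3.141, 0.0, 2.156]
force: [1.1, 1.6, -1.3]
width: 0.603
gripper_force: 0.0
```

Request:
drive_tool(steps=[2.8,-3.4,0,-0.076,2.8,-3.4,0,-0.076,2.8,-3.4,0,-0.076,2.8,-3.4,0,-0.076,2.8,-3.4,0,-0.076,2.8,-3.4,0,-0.076,2.8,-3.4,0,-0.076,2.8,-3.4,0,-0.076])

```text
time_s: 2.75
tool_pos: [0.6411, -0.057, 0.2347]
eef_rot: [3.141, -0.0, 1.547]
force: [0.9, 0.7, -0.0]
width: 0.603
gripper_force: 0.0
```

Request:
drive_tool(steps=[-0.5,0.4,-3.5,0,0,0,-4,0,0,0,-3.5,0,0,0,-1.5,0,0,0,-1,0,0,0,0,0])

```text
time_s: 3.35
tool_pos: [0.6346, -0.0513, 0.0985]
eef_rot: [-3.14, -0.0, 1.551]
force: [-0.9, 0.5, -0.0]
width: 0.604
gripper_force: 0.0
```

```bash
python3 - <<'E'
from h import *
s=snap('side');up(s,(270,110,420,270),'c2',4)
print(manip.observe()['tool_pos'])
E
```

```text
[ 0.63536782 -0.05143021  0.09989915]
```

View pics/c2.png

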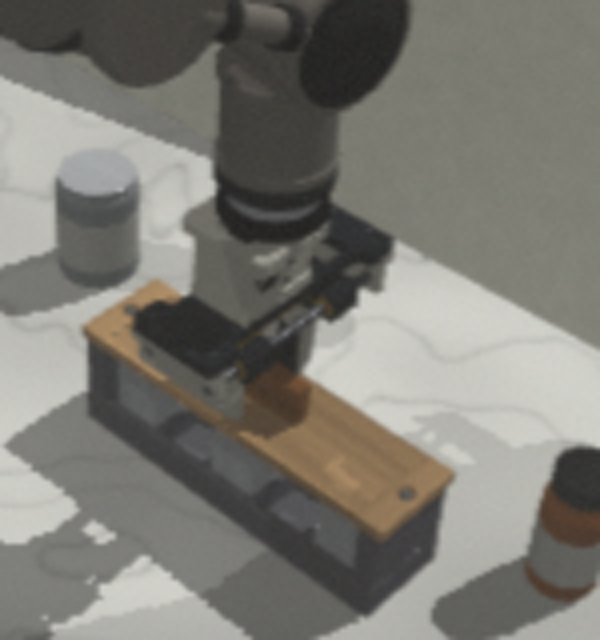

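The fingers straddle the handle, so I close and lift.

Request:
drive_tool(steps=[0,0,0,0,0,0,0,0,0,0,0,0,0,0,0,0,0,0,0,0,0,0,0,0,0,0,0,0], jaw=-1)

```text
time_s: 4.1
tool_pos: [0.6355, -0.0515, 0.1]
eef_rot: [3.141, -0.0, 1.55]
force: [1.6, 0.5, 2.0]
width: 0.172
gripper_force: 30.0
```

Request:
drive_tool(steps=[0,0,0.5,0,0,0,1,0,0,0,2,0,0,0,3,0,0,0,2,0,0,0,0,0])

```text
time_s: 4.7
tool_pos: [0.6365, -0.0517, 0.1885]
eef_rot: [3.136, 0.001, 1.551]
force: [0.8, -0.1, -2.6]
width: 0.174
gripper_force: 30.0
```

Request:
drive_tool(steps=[-2.5,0,0,0,-4,0,0,0,-4,0,0,0,-4,0,0,0,-3,0,0,0,0,0,-3,0,0,0,-4,0,0,0,-4,0])

```text
time_s: 5.5
tool_pos: [0.4595, -0.0513, 0.0736]
eef_rot: [3.141, 0.0, 1.551]
force: [0.8, -0.9, -3.4]
width: 0.172
gripper_force: 30.0
```

Request:
drive_tool(steps=[0,0,-3,0,0,0,-1.5,0,0,0,-1,0,0,0,-0.5,0,0,0,0,0])

```text
time_s: 6.0
tool_pos: [0.4598, -0.0514, 0.0151]
eef_rot: [-3.141, 0.0, 1.551]
force: [-0.4, 1.1, -2.8]
width: 0.174
gripper_force: 30.0
```

Request:
drive_tool(steps=[0,0,-0.1,0,0,0,0,0])

```text
time_s: 6.2
tool_pos: [0.4603, -0.0515, 0.0149]
eef_rot: [3.141, 0.0, 1.551]
force: [-3.9, 0.7, 9.0]
width: 0.175
gripper_force: 30.0
```

Request:
drive_tool(steps=[0,0,0,0,0,0,0,0,0,0,1,0,0,0,3,0,0,0,5,0,0,0,5,0,0,0,4,0,0,-2,2,0], jaw=0.2)

```text
time_s: 7.0
tool_pos: [0.4613, -0.0706, 0.2185]
eef_rot: [3.135, 0.001, 1.553]
force: [1.3, -0.5, -0.7]
width: 0.598
gripper_force: 0.0
```

Request:
drive_tool(steps=[0,-4.5,0,0,0,-4.5,0,0,0,-4.5,0,0,0,-4.5,0,0,0,-4.5,0,0,0,-3,0,0,0,0,0,0], jaw=0.8)

```text
time_s: 7.7
tool_pos: [0.4595, -0.3301, 0.2139]
eef_rot: [3.141, 0.001, 1.547]
force: [0.9, 1.4, -0.4]
width: 0.9
gripper_force: 0.0
```

```bash
python3 - <<'E'
from h import *
s=snap('top')
for t in ['empty1_mid','tin1_mid','kept_mid','lid_under','tray_floor']: print(t,rec(s,'top',t))
s2=snap('side')
for t in ['empty1_mid','tin1_mid','jar','mug','can','tray_floor','caddy']: print(t,rec(s2,'side',t))
a=cv2.resize(s['img'][160:290,180:440,::-1],None,fx=3,fy=3,interpolation=2)
b=cv2.resize(s2['img'][170:270,200:400,::-1],None,fx=2,fy=2,interpolation=2)
c=np.zeros((595,780,3),np.uint8);c[:390]=a;c[395:595,:400]=b;cv2.imwrite('pics/c3.png',c)
E
```

```text
empty1_mid [(0.6, [0.64, -0.053, 0.021], [350, 188]), (0.38, [0.633, -0.057, 0.028], [352, 190])]
tin1_mid [(0.94, [0.582, 0.372, 0.069], [202, 206])]
kept_mid [(0.9, [0.63, -0.145, 0.076], [384, 188])]
lid_under [(0.89, [0.458, -0.051, 0.014], [350, 250])]
tray_floor [(0.87, [0.473, -0.327, 0.005], [445, 245]), (0.26, [0.629, -0.049, 0.032], [349, 192])]
empty1_mid [(0.95, [0.633, -0.053, 0.056], [333, 218]), (0.6, [0.717, 0.196, 0.056], [293, 169])]
tin1_mid [(0.64, [0.587, 0.365, 0.048], [230, 166])]
jar [(0.74, [0.701, -0.297, 0.035], [415, 254]), (0.57, [0.611, -0.003, 0.024], [315, 221]), (0.3, [0.614, -0.151, 0.076], [355, 234])]
mug [(0.87, [0.75, 0.055, 0.053], [331, 184])]
can [(0.56, [0.716, 0.198, 0.055], [292, 169])]
tray_floor [(0.96, [0.465, -0.345, 0.006], [377, 326]), (0.63, [0.635, 0.04, 0.054], [310, 203]), (0.52, [0.617, -0.153, 0.074], [356, 234])]
caddy [(0.74, [0.449, -0.071, 0.006], [293, 268]), (0.67, [0.611, -0.003, 0.024], [315, 221])]
```

View pics/c3.png

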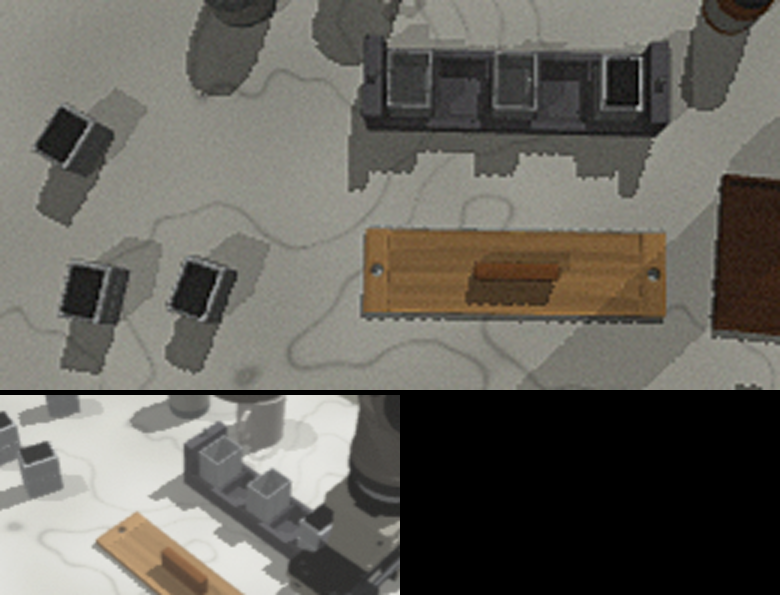

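Two empties stand in slots 4 (316,186) and 2 (352,187). The kept tin is in slot 0 (388,187), and the lid lies flat with its handle up at (350,250). Next: refine the slot positions.

```bash
python3 - <<'E'
from h import *
s=snap('top')
print(onz(s,316.5,186.3,.074),onz(s,351.8,186.8,.074),onz(s,387.7,187.2,.082))
for t in(35,50):print('kept',rect(s,dark(s,t),.082,(378,176,398,198)))
print('lid',rect(s,wood(s),.010,(290,228,410,270)))
up(s,(295,168,409,208),'c4',7)
h=cv2.cvtColor(s['img'],cv2.COLOR_RGB2HSV)
E
```

```text
[0.6379877  0.04694459 0.074     ] [ 0.63581507 -0.05280865  0.074     ] [ 0.6323548  -0.15270441  0.082     ]
kept ([0.633, -0.1508], [27.8, 40.7], np.float32(-0.033))
kept ([0.6343, -0.1508], [27.9, 43.3], np.float32(-0.033))
lid ([0.4599, -0.0513], [291.6, 79.5], np.float32(1.55))
```

View pics/c4.png

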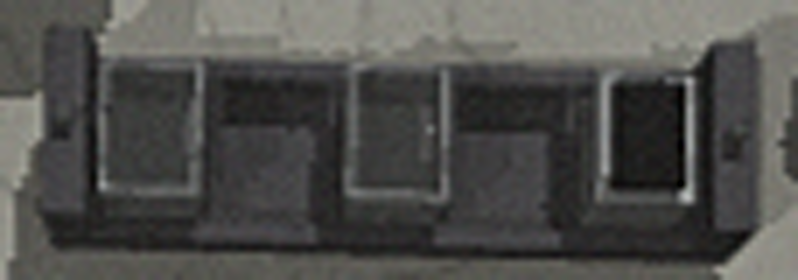

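Request:
drive_tool(steps=[2.2,3.5,0,0,2.2,3.5,0,0,2.2,3.5,0,0,2.2,3.5,0,0,2.2,3.5,0,0,2.2,3.5,0,0,2.2,3.5,0,0,2.2,3.3,0,0], jaw=1)

```text
time_s: 9.25
tool_pos: [0.6369, -0.0467, 0.2137]
eef_rot: [3.142, 0.0, 1.551]
force: [0.3, -0.3, 0.7]
width: 1.001
gripper_force: 0.0
```

Request:
drive_tool(steps=[0,0,-3,0,0,0,-4,0,0,0,-2,0,0,0,0,0])

```text
time_s: 9.65
tool_pos: [0.6341, -0.0479, 0.1201]
eef_rot: [-3.135, -0.001, 1.551]
force: [-0.1, 0.2, -0.2]
width: 1.0
gripper_force: 0.0
```

Request:
drive_tool(steps=[0,-0.4,-3,0,0,0,-3,0,0,0,-1.5,0,0,0,-0.2,0,0,0,0,0])

```text
time_s: 10.15
tool_pos: [0.637, -0.0526, 0.0479]
eef_rot: [3.14, 0.0, 1.551]
force: [0.0, -0.6, 0.2]
width: 1.003
gripper_force: 0.0
```

Request:
drive_tool(steps=[0,0,0,0,0,0,0,0,0,0,0,0,0,0,0,0,0,0,0,0,0,0,0,0,0,0,0,0], jaw=-0.2)

```text
time_s: 10.85
tool_pos: [0.6363, -0.0524, 0.0469]
eef_rot: [3.141, 0.0, 1.551]
force: [-0.5, 0.8, 0.8]
width: 0.587
gripper_force: 30.0
```

Request:
drive_tool(steps=[0,0,0.5,0,0,0,1.5,0,0,0,3,0,0,0,4,0,0,0,3,0,-2.5,-3.7,0.5,0,-2.5,-3.7,0,0,-2.5,-3.7,0,0])

```text
time_s: 11.65
tool_pos: [0.5605, -0.1643, 0.1735]
eef_rot: [3.14, 0.001, 1.552]
force: [-0.2, -1.2, -0.7]
width: 0.586
gripper_force: 30.0
```

Request:
drive_tool(steps=[-2.5,-3.7,0,0,-2.5,-3.7,0,0,-2.5,-3.7,0,0,-1.6,-2.5,0,0,0,0,-2,0,0,0,-4,0,0,0,-3,0,0,0,0,0])

```text
time_s: 12.45
tool_pos: [0.4681, -0.2979, 0.0791]
eef_rot: [-3.136, -0.005, 1.55]
force: [0.2, -0.2, -0.2]
width: 0.586
gripper_force: 30.0
```

Request:
drive_tool(steps=[0,0,-2,0,0,0,-1,0,0,0,-0.3,0,0,0,-0.1,0,0,0,0,0])

```text
time_s: 12.95
tool_pos: [0.4707, -0.2997, 0.0487]
eef_rot: [3.14, 0.001, 1.551]
force: [-0.2, -0.0, 0.2]
width: 0.585
gripper_force: 30.0
```

Request:
drive_tool(steps=[0,0,-0.2,0,0,0,-0.2,0,0,0,0,0])

```text
time_s: 13.25
tool_pos: [0.4707, -0.2998, 0.0458]
eef_rot: [3.14, 0.001, 1.551]
force: [-3.4, 2.4, 13.9]
width: 0.589
gripper_force: 30.0
```

Touching. I release and go to slot 4.

Request:
drive_tool(steps=[0,0,0,0,0,0,0,0,0,0,0,0,0,0,0,0,0,0,1,0,0,0,3,0,0,0,5,0,0,0,5,0], jaw=1)

```text
time_s: 14.05
tool_pos: [0.4697, -0.299, 0.1854]
eef_rot: [-3.141, -0.001, 1.551]
force: [0.8, 0.4, -0.5]
width: 1.0
gripper_force: 0.0
```

Request:
drive_tool(steps=[2,4,0,0,2,4,0,0,2,4,0,0,2,4,0,0,2,4,0,0,2,4,0,0,2,4,0,0,2,4,0,0])

```text
time_s: 14.85
tool_pos: [0.6307, 0.0224, 0.1845]
eef_rot: [3.141, 0.0, 1.551]
force: [0.6, 0.2, 0.4]
width: 1.001
gripper_force: 0.0
```

Request:
drive_tool(steps=[0.8,2.8,0,0,0,0,-3,0,0,0,-4,0,0,0,0,0])

```text
time_s: 15.25
tool_pos: [0.6347, 0.0491, 0.1089]
eef_rot: [-3.131, -0.0, 1.552]
force: [-0.5, -0.3, -1.0]
width: 0.998
gripper_force: 0.0
```

Request:
drive_tool(steps=[0,0,-3,0,0,0,-2.5,0,0,0,-0.8,0,0,0,0,0])

```text
time_s: 15.65
tool_pos: [0.6382, 0.0483, 0.0512]
eef_rot: [-3.141, 0.0, 1.55]
force: [0.3, 0.4, -0.2]
width: 1.003
gripper_force: 0.0
```

Request:
drive_tool(steps=[0,0,0,0,0,0,0,0,0,0,0,0,0,0,0,0,0,0,0,0,0,0,0,0,0,0,0,0], jaw=-0.2)

```text
time_s: 16.35
tool_pos: [0.6384, 0.0486, 0.0511]
eef_rot: [3.141, -0.0, 1.551]
force: [-0.7, -0.7, 1.6]
width: 0.588
gripper_force: 30.0
```

Request:
drive_tool(steps=[0,0,0.5,0,0,0,1.5,0,0,0,3,0,0,0,4,0,0,0,3.5,0,-1.8,-4,0,0,-1.8,-4,0,0,-1.8,-4,0,0])

```text
time_s: 17.15
tool_pos: [0.5831, -0.0722, 0.1768]
eef_rot: [3.141, 0.0, 1.552]
force: [-0.5, -1.1, -0.8]
width: 0.584
gripper_force: 30.0
```

Request:
drive_tool(steps=[-1.6,-4.3,0,0,-1.6,-4.3,0,0,-1.6,-4.3,0,0,-1.6,-4.3,0,0,-1.6,-4.3,0,0,-1.6,-4.3,0,0,-1.6,-4.3,0,0,0,0,0,0])

```text
time_s: 17.95
tool_pos: [0.4695, -0.3774, 0.1762]
eef_rot: [-3.141, 0.002, 1.545]
force: [0.3, -0.1, 0.0]
width: 0.587
gripper_force: 30.0
```

Request:
drive_tool(steps=[0,0,-3,0,0,0,-4.5,0,0,0,-3,0,0,0,-1.5,0,0,0,-0.4,0,0,0,-0.2,0,0,0,0,0])

```text
time_s: 18.65
tool_pos: [0.4728, -0.3726, 0.0509]
eef_rot: [3.14, 0.001, 1.551]
force: [-0.6, 0.0, 0.9]
width: 0.589
gripper_force: 30.0
```

Request:
drive_tool(steps=[0,0,-0.2,0,0,0,0,0])

```text
time_s: 18.85
tool_pos: [0.473, -0.3731, 0.05]
eef_rot: [3.139, 0.002, 1.551]
force: [-0.3, 0.8, 7.3]
width: 0.586
gripper_force: 30.0
```

Request:
drive_tool(steps=[0,0,0,0,0,0,0,0,0,0,0,0,0,0,0,0,0,0,1,0,0,0,3,0,0,0,5,0,0,0,5,0], jaw=1)

```text
time_s: 19.65
tool_pos: [0.4718, -0.372, 0.1894]
eef_rot: [-3.141, -0.001, 1.551]
force: [0.8, -1.5, -0.5]
width: 1.003
gripper_force: 0.0
```

```bash
cat > tins.py <<'E'
from h import *
def tins(s,z=.076,tool=None):
    img=s['img'];m=dark(s,45);out=[]
    cs,_=cv2.findContours(m,cv2.RETR_EXTERNAL,cv2.CHAIN_APPROX_NONE)
    for c in cs:
        if 60<cv2.contourArea(c)<260:
            x,y,w,h=cv2.boundingRect(c)
            r=rect(s,m,z,(x-1,y-1,x+w+1,y+h+1))
            if 24<min(r[1])<36 and 37<max(r[1])<50: out.append(r)
    return out
E
python3 - <<'E'
from tins import *
s=snap('top','t2')
for r in tins(s):print(r)
print(rec(s,'top','tin1_mid'),rec(s,'top','lid_under'))
print('lid',rect(s,wood(s),.010,(270,215,420,290)))
E
```

```text
Traceback (most recent call last):
  File "tins.py", line 8, in tins
    r=rect(s,m,z,(x-1,y-1,x+w+1,y+h+1))
  File "h.py", line 28, in rect
    c=max(cs,key=cv2.contourArea)[:,0]
      ~~~^^^^^^^^^^^^^^^^^^^^^^^^
ValueError: max() iterable argument is empty
```

View pics/t2.png

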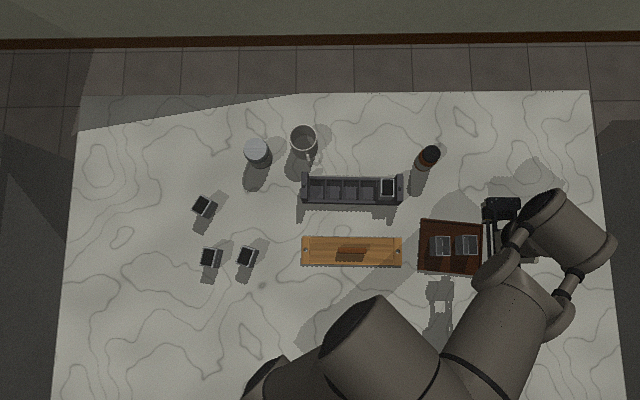

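Both empties stand on the tray (440,245) and (466,245). The counter tins and the lid have not moved.

```bash
sed -i 's/(x-1,y-1,x+w+1/(max(x-1,0),max(y-1,0),x+w+1/' tins.py; python3 - <<'E'
from tins import *
s=snap('top')
for r in tins(s):print(r)
print('lid',rect(s,wood(s),.010,(270,215,420,290)))
E
```

```text
([0.442, 0.3485], [29.1, 43.0], np.float32(-0.209))
([0.4435, 0.2449], [29.3, 43.5], np.float32(-0.326))
([0.5871, 0.3747], [30.6, 43.0], np.float32(-0.556))
([0.6342, -0.1517], [28.0, 40.9], np.float32(-0.033))
([0.7581, 0.9235], [40.5, 30.4], np.float32(0.382))
lid ([0.4598, -0.0513], [291.6, 79.7], np.float32(1.55))
```

Request:
drive_tool(steps=[-0.2,4.4,0,-0.02,-0.2,4.4,0,-0.02,-0.2,4.4,0,-0.02,-0.2,4.4,0,-0.02,-0.2,4.4,0,-0.02,-0.2,4.4,0,-0.02,-0.2,4.4,0,-0.02,-0.2,4.4,0,-0.02])

```text
time_s: 20.55
tool_pos: [0.4558, -0.0188, 0.1881]
eef_rot: [3.141, -0.0, 1.39]
force: [0.2, 2.0, -0.3]
width: 1.003
gripper_force: 0.0
```

Request:
drive_tool(steps=[-0.2,4.4,0,-0.03,-0.2,4.4,0,-0.03,-0.2,4.4,0,-0.03,-0.2,4.4,0,-0.03,-0.2,4.4,0,-0.03,-0.2,4.4,0,0,0,0,-3,0,0,0,0,0])

```text
time_s: 21.35
tool_pos: [0.4417, 0.2439, 0.1551]
eef_rot: [-3.137, 0.004, 1.244]
force: [-1.2, -0.9, -0.2]
width: 0.998
gripper_force: 0.0
```

Request:
drive_tool(steps=[0,0,-4,0,0,0,-4,0,0,0,-2.5,0,0,0,-1.2,0,0,0,0,0])

```text
time_s: 21.85
tool_pos: [0.444, 0.2427, 0.0403]
eef_rot: [-3.14, 0.001, 1.24]
force: [-0.7, -0.7, 0.3]
width: 1.005
gripper_force: 0.0
```

Request:
drive_tool(steps=[0,0,0,0,0,0,0,0,0,0,0,0,0,0,0,0,0,0,0,0,0,0,0,0,0,0,0,0], jaw=-0.2)

```text
time_s: 22.55
tool_pos: [0.4443, 0.2437, 0.0411]
eef_rot: [3.141, -0.0, 1.241]
force: [-0.7, -0.3, 4.4]
width: 0.588
gripper_force: 30.0
```

Request:
drive_tool(steps=[0,0,1,0,0,0,3,0,0,0,4,0,0,0,4,0,0,0,1,0])

```text
time_s: 23.05
tool_pos: [0.4461, 0.2444, 0.1754]
eef_rot: [3.135, -0.005, 1.241]
force: [0.1, 0.4, -0.9]
width: 0.585
gripper_force: 30.0
```

Request:
drive_tool(steps=[2.4,-3.7,0,0.039,2.4,-3.7,0,0.039,2.4,-3.7,0,0.039,2.4,-3.7,0,0.039,2.4,-3.7,0,0.039,2.4,-3.7,0,0.039,2.4,-3.7,0,0.039,2.4,-3.8,0,0.038])

```text
time_s: 23.85
tool_pos: [0.6364, -0.0549, 0.1699]
eef_rot: [-3.14, -0.0, 1.553]
force: [1.9, 0.6, -0.7]
width: 0.586
gripper_force: 30.0
```

Request:
drive_tool(steps=[0,0,0,0,0,0,0,0,0,0,0,0])

```text
time_s: 24.15
tool_pos: [0.6353, -0.0525, 0.1701]
eef_rot: [-3.14, -0.001, 1.552]
force: [-0.5, 0.2, -1.9]
width: 0.586
gripper_force: 30.0
```

```bash
python3 - <<'E'
from tins import *
s=snap('top');o=manip.observe();print(o['tool_pos'],o['eef_rot'])
for r in tins(s):print(r)
E
```

```text
[ 0.63542749 -0.05215509  0.17042183] [-3.14039646e+00 -4.85304460e-04  1.55280021e+00]
([0.4419, 0.3479], [28.3, 43.0], np.float32(-0.186))
([0.5875, 0.3743], [29.8, 42.8], np.float32(-0.525))
```

Request:
drive_tool(steps=[0,-0.05,-3,0,0,0,-4,0,0,0,-2.2,0,0,0,0,0,0,0,-0.5,0,0,0,-0.5,0,0,0,-0.3,0,0,0,0,0])

```text
time_s: 25.0
tool_pos: [0.6363, -0.0539, 0.0662]
eef_rot: [3.141, 0.0, 1.552]
force: [-0.6, 1.0, -0.9]
width: 0.589
gripper_force: 30.0
```

Request:
drive_tool(steps=[0,0,-0.5,0,0,0,-0.5,0,0,0,0,0])

```text
time_s: 25.3
tool_pos: [0.6356, -0.0539, 0.0548]
eef_rot: [-3.14, -0.0, 1.552]
force: [0.2, -0.3, -2.1]
width: 0.585
gripper_force: 30.0
```

Request:
drive_tool(steps=[0,0,-0.4,0,0,0,-0.3,0,0,0,-0.1,0,0,0,0,0])

```text
time_s: 25.7
tool_pos: [0.6361, -0.0539, 0.0475]
eef_rot: [-3.141, -0.0, 1.552]
force: [-0.3, -0.2, -0.6]
width: 0.585
gripper_force: 30.0
```

Request:
drive_tool(steps=[0,0,-0.1,0,0,0,0,0])

```text
time_s: 25.9
tool_pos: [0.6364, -0.054, 0.0471]
eef_rot: [3.141, 0.0, 1.552]
force: [0.0, 0.6, 1.6]
width: 0.585
gripper_force: 30.0
```

Request:
drive_tool(steps=[0,0,0,0,0,0,0,0,0,0,0,0,0,0,0,0,0,0,1,0,0,0,3,0,0,0,5,0,0,0,4,0], jaw=1)

```text
time_s: 26.7
tool_pos: [0.6364, -0.054, 0.1798]
eef_rot: [3.14, 0.0, 1.552]
force: [0.5, -0.0, 0.6]
width: 1.002
gripper_force: 0.0
```

Request:
drive_tool(steps=[-1.9,4,0,-0.018,-1.9,4,0,-0.018,-1.9,4,0,-0.018,-1.9,4,0,-0.018,-1.9,4,0,-0.018,-1.9,4,0,-0.018,-1.9,4,0,-0.018,-1.9,4,0,-0.018])

```text
time_s: 27.5
tool_pos: [0.4833, 0.2676, 0.1778]
eef_rot: [3.14, -0.001, 1.407]
force: [0.9, 0.4, -0.4]
width: 1.003
gripper_force: 0.0
```

```bash
python3 - <<'E'
from tins import *
s=snap('top');o=manip.observe();print(o['tool_pos'],o['eef_rot'])
for r in tins(s):print(r)
E
```

```text
[0.48008627 0.2730829  0.17778049] [-3.14027084 -0.00350916  1.40965159]
([0.6355, -0.1518], [28.0, 43.6], np.float32(-0.033))
([0.6363, -0.0519], [25.4, 43.3], np.float32(-0.014))
```

Request:
drive_tool(steps=[-2,4,0,-0.017,-2.1,4,0,-0.017,0,0,-3,0,0,0,-3,0,0,0,0,0])

```text
time_s: 28.05
tool_pos: [0.4409, 0.3451, 0.1139]
eef_rot: [-3.137, 0.005, 1.375]
force: [0.1, -0.4, -0.7]
width: 0.999
gripper_force: 0.0
```

Request:
drive_tool(steps=[0,0.2,-4,0,0,0,-2.5,0,0,0,-0.9,0,0,0,0,0])

```text
time_s: 28.45
tool_pos: [0.4435, 0.3478, 0.0431]
eef_rot: [-3.141, 0.0, 1.373]
force: [0.5, -0.5, 0.1]
width: 1.006
gripper_force: 0.0
```

Request:
drive_tool(steps=[0,0,0,0,0,0,0,0,0,0,0,0,0,0,0,0,0,0,0,0,0,0,0,0,0,0,0,0], jaw=-0.2)

```text
time_s: 29.15
tool_pos: [0.4432, 0.3482, 0.0431]
eef_rot: [3.141, -0.0, 1.374]
force: [-0.4, -0.2, 4.0]
width: 0.59
gripper_force: 30.0
```

Request:
drive_tool(steps=[0,0,1,0,0,0,3,0,0,0,4,0,0,0,4,0,0,0,1,0])

```text
time_s: 29.65
tool_pos: [0.445, 0.3492, 0.1778]
eef_rot: [3.135, -0.005, 1.374]
force: [0.9, 0.2, -1.2]
width: 0.588
gripper_force: 30.0
```

Request:
drive_tool(steps=[2.4,-3.7,0,0.022,2.4,-3.7,0,0.022,2.4,-3.7,0,0.022,2.4,-3.7,0,0.022,2.4,-3.7,0,0.022,2.4,-3.7,0,0.022,2.4,-3.9,0,0.022,2.7,-4,0,0.022])

```text
time_s: 30.45
tool_pos: [0.6383, 0.0456, 0.1721]
eef_rot: [-3.14, -0.0, 1.551]
force: [0.2, 0.3, -0.5]
width: 0.582
gripper_force: 30.0
```

Request:
drive_tool(steps=[0,0,0,0,0,0,0,0,0,0,0,0,0,0,0,0])

```text
time_s: 30.85
tool_pos: [0.6375, 0.0485, 0.1727]
eef_rot: [-3.141, -0.0, 1.551]
force: [0.1, 0.7, -1.8]
width: 0.587
gripper_force: 30.0
```

Request:
drive_tool(steps=[0,-0.05,-3,0,0,0,-4,0,0,0,-2.2,0,0,0,0,0,0,0,-0.5,0,0,0,-0.5,0,0,0,-0.3,0,0,0,0,0])

```text
time_s: 31.65
tool_pos: [0.6383, 0.0467, 0.0682]
eef_rot: [3.141, 0.0, 1.55]
force: [-0.4, 0.4, -1.7]
width: 0.583
gripper_force: 30.0
```

Request:
drive_tool(steps=[0,0,-0.5,0,0,0,-0.5,0,0,0,-0.4,0,0,0,-0.3,0,0,0,-0.1,0,0,0,-0.1,0,0,0,0,0])

```text
time_s: 32.35
tool_pos: [0.6383, 0.0465, 0.0491]
eef_rot: [3.141, 0.0, 1.55]
force: [0.5, -0.2, 0.4]
width: 0.586
gripper_force: 30.0
```

Request:
drive_tool(steps=[0,0,0,0,0,0,0,0,0,0,0,0,0,0,0,0,0,0,1,0,0,0,3,0,0,0,5,0,0,0,4,0], jaw=1)

```text
time_s: 33.15
tool_pos: [0.6384, 0.0466, 0.1818]
eef_rot: [3.14, 0.0, 1.55]
force: [0.2, -0.3, -0.0]
width: 0.999
gripper_force: 0.0
```

```bash
python3 - <<'E'
from tins import *
s=snap('top');o=manip.observe();print(o['tool_pos'],o['eef_rot'])
for r in tins(s):print(r)
E
```

```text
[0.64153103 0.04652835 0.18963138] [3.12777370e+00 3.01011158e-04 1.54990084e+00]
([0.5875, 0.374], [29.9, 42.7], np.float32(-0.552))
([0.6343, 0.1612], [47.6, 35.1], np.float32(0.726))
([0.6344, -0.1517], [28.1, 45.8], np.float32(-0.033))
([0.6364, -0.0519], [25.4, 43.3], np.float32(-0.014))
```

Request:
drive_tool(steps=[-0.6,4.1,0,-0.065,-0.6,4.1,0,-0.065,-0.6,4.1,0,-0.065,-0.6,4.1,0,-0.065,-0.6,4.1,0,-0.065,-0.6,4.1,0,-0.065,-0.7,4.1,0,-0.065,-0.8,4.1,0,-0.065])

```text
time_s: 34.0
tool_pos: [0.5868, 0.3762, 0.1794]
eef_rot: [3.141, -0.001, 1.027]
force: [0.8, 0.2, -0.1]
width: 1.0
gripper_force: 0.0
```

Request:
drive_tool(steps=[0,0,-3,0,0,0,-3,0,0,0,0,0,0,0,0,0])

```text
time_s: 34.4
tool_pos: [0.5873, 0.3745, 0.1193]
eef_rot: [-3.142, 0.0, 1.03]
force: [2.1, 0.7, 0.6]
width: 1.002
gripper_force: 0.0
```

Request:
drive_tool(steps=[0,0,-4,0,0,0,-2.5,0,0,0,-1.2,0,0,0,0,0])

```text
time_s: 34.8
tool_pos: [0.5874, 0.3743, 0.0418]
eef_rot: [-3.141, 0.001, 1.029]
force: [0.6, -0.1, 0.1]
width: 1.003
gripper_force: 0.0
```

Request:
drive_tool(steps=[0,0,0,0,0,0,0,0,0,0,0,0,0,0,0,0,0,0,0,0,0,0,0,0,0,0,0,0], jaw=-0.2)

```text
time_s: 35.5
tool_pos: [0.5873, 0.3746, 0.0421]
eef_rot: [3.141, -0.0, 1.03]
force: [-0.3, -0.2, 2.1]
width: 0.582
gripper_force: 30.0
```

Request:
drive_tool(steps=[0,0,1,0,0,0,3,0,0,0,4,0,0,0,4,0,0,0,1,0,0,0,0,0])

```text
time_s: 36.1
tool_pos: [0.588, 0.375, 0.1741]
eef_rot: [3.139, -0.004, 1.03]
force: [0.1, 0.9, -1.8]
width: 0.577
gripper_force: 30.0
```

Request:
drive_tool(steps=[0.5,-4.2,0,0.065,0.5,-4.2,0,0.065,0.5,-4.2,0,0.065,0.5,-4.2,0,0.065,0.5,-4.2,0,0.065,0.6,-4.2,0,0.065,0.6,-4.2,0,0.065,0.6,-4.2,0,0.066])

```text
time_s: 36.9
tool_pos: [0.6289, 0.037, 0.169]
eef_rot: [-3.137, -0.0, 1.553]
force: [0.7, -0.2, -1.3]
width: 0.584
gripper_force: 30.0
```

Request:
drive_tool(steps=[0.6,-4.2,0,0,0,0,0,0,0,0,0,0,0,0,0,0,0,0,0,0])

```text
time_s: 37.4
tool_pos: [0.6357, -0.002, 0.171]
eef_rot: [-3.14, -0.0, 1.552]
force: [0.4, 0.5, -2.5]
width: 0.582
gripper_force: 30.0
```

Request:
drive_tool(steps=[0.05,0,-3,0,0,0,-4,0,0,0,-2.2,0,0,0,0,0,0,0,-0.5,0,0,0,-0.5,0,0,0,-0.3,0,0,0,0,0])

```text
time_s: 38.2
tool_pos: [0.6369, -0.0033, 0.0672]
eef_rot: [3.141, 0.0, 1.551]
force: [0.1, -0.3, -0.9]
width: 0.589
gripper_force: 30.0
```

Request:
drive_tool(steps=[0,0,-0.5,0,0,0,-0.5,0,0,0,-0.4,0,0,0,-0.3,0,0,0,-0.1,0,0,0,-0.1,0,0,0,0,0])

```text
time_s: 38.9
tool_pos: [0.6369, -0.0035, 0.0481]
eef_rot: [3.141, 0.0, 1.551]
force: [1.5, -1.2, 1.9]
width: 0.586
gripper_force: 30.0
```

Request:
drive_tool(steps=[0,0,0,0,0,0,0,0,0,0,0,0,0,0,0,0,0,0,1,0,0,0,3,0,0,0,5,0,0,0,4,0], jaw=1)

```text
time_s: 39.7
tool_pos: [0.6369, -0.0034, 0.1808]
eef_rot: [3.14, 0.0, 1.551]
force: [0.6, -1.2, 0.3]
width: 1.001
gripper_force: 0.0
```

Request:
drive_tool(steps=[-1.5,4,0,0,-1.5,4,0,0,-1.5,4,0,0,-1.5,4,0,0,-1.5,4,0,0,-1.5,4,0,0,-1.5,4,0,0,-1.5,4,0,0], jaw=0.2)

```text
time_s: 40.5
tool_pos: [0.5159, 0.3182, 0.1788]
eef_rot: [3.141, -0.0, 1.551]
force: [0.0, 1.3, -0.6]
width: 0.6
gripper_force: 0.0
```

```bash
python3 - <<'E'
from tins import *
s=snap('top');s2=snap('side')
for r in tins(s,.082):print(r)
print('lid',rect(s,wood(s),.010,(260,215,430,290)))
a=cv2.resize(s['img'][150:290,170:490,::-1],None,fx=2.4,fy=2.4,interpolation=2)
b=cv2.resize(s2['img'][160:360,150:430,::-1],None,fx=1.3,fy=1.3,interpolation=2)
c=np.zeros((600,780,3),np.uint8);c[:336,:768]=a;c[338:598,:364]=b;cv2.imwrite('pics/c5.png',c)
E
```

```text
([0.4026, 0.5467], [33.9, 43.2], np.float32(-1.152))
([0.633, -0.1508], [27.9, 40.7], np.float32(-0.033))
([0.6351, -0.0515], [25.3, 43.0], np.float32(-0.014))
([0.6355, -0.0011], [25.3, 42.9], np.float32(-0.008))
([0.6373, 0.0467], [25.4, 40.2], np.float32(-0.003))
lid ([0.4601, -0.0516], [291.0, 78.9], np.float32(1.549))
```

View pics/c5.png

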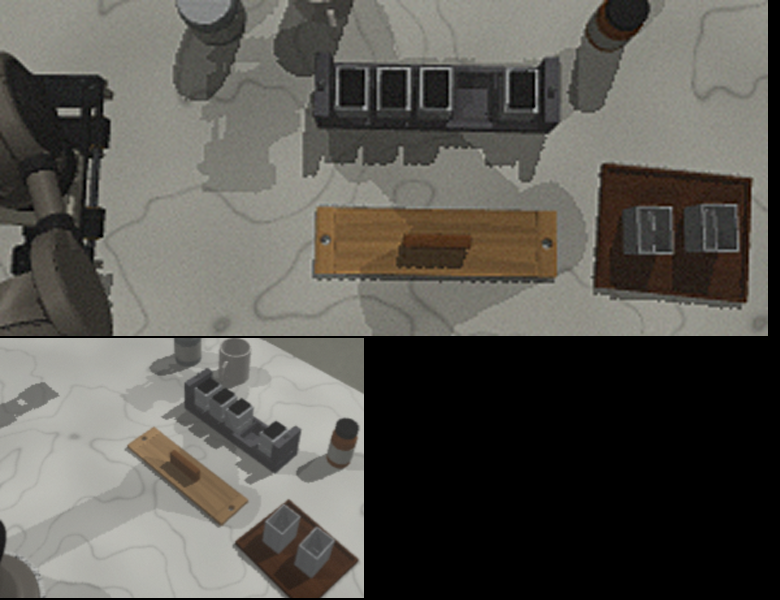

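All four full tins are in slots 0, 2, 3 and 4, both empties are upright on the tray, and the lid has not been disturbed. Fetching the lid now.

Request:
drive_tool(steps=[-0.6,-4.1,0,0,-0.6,-4.1,0,0,-0.6,-4.1,0,0,-0.6,-4.1,0,0,-0.6,-4.1,0,0,-0.6,-4.1,0,0,-0.6,-4.1,0,0,-0.7,-4.1,0,0])

```text
time_s: 41.4
tool_pos: [0.4673, -0.0137, 0.1786]
eef_rot: [3.14, 0.001, 1.55]
force: [0.5, -0.6, -0.3]
width: 0.602
gripper_force: 0.0
```

Request:
drive_tool(steps=[-0.7,-4.1,0,0,0,0,-3,0,0,0,-3,0,0,0,-3,0,0,0,0,0,0,0,0,0])

```text
time_s: 42.0
tool_pos: [0.4609, -0.0529, 0.0885]
eef_rot: [3.142, 0.0, 1.551]
force: [0.7, 0.5, 0.3]
width: 0.604
gripper_force: 0.0
```

Request:
drive_tool(steps=[-0.05,0.1,-3,0,0,0,-2.5,0,0,0,-1.2,0,0,0,-0.5,0,0,0,0,0])

```text
time_s: 42.5
tool_pos: [0.4611, -0.0517, 0.0167]
eef_rot: [3.14, 0.0, 1.551]
force: [0.4, 1.0, 0.3]
width: 0.602
gripper_force: 0.0
```

Request:
drive_tool(steps=[0,0,0,0,0,0,0,0,0,0,0,0,0,0,0,0,0,0,0,0,0,0,0,0,0,0,0,0], jaw=-1)

```text
time_s: 43.2
tool_pos: [0.4602, -0.0514, 0.0158]
eef_rot: [3.141, 0.0, 1.551]
force: [-0.5, -0.0, 2.8]
width: 0.169
gripper_force: 30.0
```

Request:
drive_tool(steps=[0,0,0.5,0,0,0,2,0,0,0,4,0,0,0,4,0,0,0,4,0,0,0,2.5,0,0,0,0,0])

```text
time_s: 43.9
tool_pos: [0.4618, -0.0518, 0.1889]
eef_rot: [3.135, 0.002, 1.551]
force: [-0.5, -0.6, -3.6]
width: 0.172
gripper_force: 30.0
```

Request:
drive_tool(steps=[3,0,0,0,4,0,0,0,4,0,0,0,4,0,0,0,2.5,0,0,0,0,0,0,0,0,0,0,0,0,0,0,0])

```text
time_s: 44.7
tool_pos: [0.6338, -0.0513, 0.1844]
eef_rot: [-3.139, -0.0, 1.551]
force: [-0.1, 0.8, -2.6]
width: 0.173
gripper_force: 30.0
```

Request:
drive_tool(steps=[0,0,-2,0,0,0,-3,0,0,0,-1.5,0,0,0,0,0,0,0,0,0])

```text
time_s: 45.2
tool_pos: [0.6349, -0.0515, 0.1214]
eef_rot: [3.141, 0.0, 1.551]
force: [0.8, 0.4, -1.5]
width: 0.172
gripper_force: 30.0
```

Request:
drive_tool(steps=[0.1,0,-0.5,0,0,0,-0.5,0,0,0,-0.3,0,0,0,0,0])

```text
time_s: 45.6
tool_pos: [0.6359, -0.0514, 0.1073]
eef_rot: [-3.141, -0.0, 1.551]
force: [0.1, -0.3, -2.6]
width: 0.174
gripper_force: 30.0
```

Request:
drive_tool(steps=[0,0,-0.3,0,0,0,-0.3,0,0,0,0,0])

```text
time_s: 45.9
tool_pos: [0.6361, -0.0514, 0.1013]
eef_rot: [-3.141, -0.0, 1.551]
force: [0.5, -0.1, -3.3]
width: 0.172
gripper_force: 30.0
```

On the pins without any side force. Final millimetre, then release.

Request:
drive_tool(steps=[0,0,-0.1,0,0,0,-0.1,0,0,0,0,0])

```text
time_s: 46.2
tool_pos: [0.6363, -0.0514, 0.0999]
eef_rot: [3.141, 0.0, 1.551]
force: [-1.0, 0.9, -2.7]
width: 0.174
gripper_force: 30.0
```

Request:
drive_tool(steps=[0,0,0,0,0,0,0,0,0,0,0,0,0,0,1,0,0,0,3,0,0,0,5,0,0,0,4,0,0,0,0,0], jaw=0.2)

```text
time_s: 47.0
tool_pos: [0.639, -0.0519, 0.238]
eef_rot: [3.128, 0.002, 1.551]
force: [0.4, 0.4, -0.1]
width: 0.6
gripper_force: 0.0
```

Request:
drive_tool(steps=[-2.5,4,0,0,-2.5,4,0,0,-2.5,4,0,0,-2.5,4,0,0,-2.5,4,0,0,-2.5,4,0,0,-2.5,4,0,0,0,0,0,0])

```text
time_s: 47.8
tool_pos: [0.458, 0.2326, 0.2302]
eef_rot: [-3.141, -0.001, 1.557]
force: [0.6, -0.9, 0.2]
width: 0.596
gripper_force: 0.0
```

```bash
python3 - <<'E'
from tins import *
s=snap('top');s2=snap('side')
print('lid',rect(s,wood(s),.094,(280,160,420,212)))
a=cv2.resize(s['img'][120:290,170:490,::-1],None,fx=2,fy=2,interpolation=2)
b=cv2.resize(s2['img'][160:300,260:440,::-1],None,fx=1.8,fy=1.8,interpolation=2)
c=np.zeros((600,780,3),np.uint8);c[:340,:640]=a;c[345:597,:324]=b;cv2.imwrite('pics/c6.png',c)
E
```

```text
lid ([0.6362, -0.0517], [290.0, 79.2], np.float32(1.55))
```

View pics/c6.png

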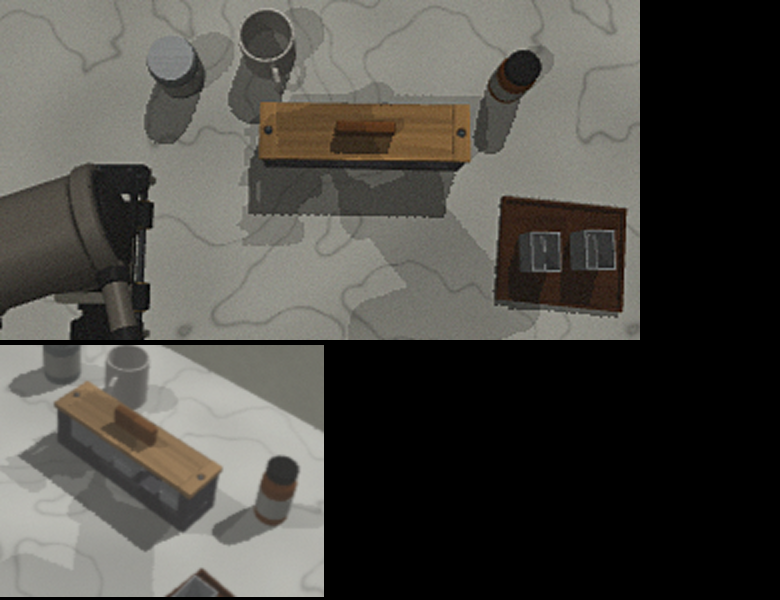

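The lid is seated flat at its original pose with the pins visible in both holes, and the empties are on the tray. The mug, jar and can are where they were. I'm handing in.

```bash
python3 -c "
from bench import manip
print(manip.finish_job())"
```

```text
the job is handed in; nothing more can be done
None
```

The job is handed in: the two empty tins stand on the tray, the three full tins from the counter and the kept one stand in the caddy, the lid is back on both pins, and the mug, jar and can were left where they were.

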